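# Hang the long bracket on the slotted upright

## Robot

A 6-joint arm with a two-finger parallel gripper is mounted at the origin on a cart in front of the work surface, level with it; the furniture and walls round the work are solid. World frame = base frame: x ahead of the robot, y to its left, z up, the work surface at z = 0. Lengths are in m, angles in rad, forces in N, time in s.
With the tool pointing down it reaches from about 0.35 to 0.775 m from the base axis. Payload 5.5 kg.
Tool frame: the origin (TCP) lies midway between the tips of the shut fingers; the grasp point (between the pads) lies 19 mm behind it; z points along the fingers, y is the line along which they close (so a half turn about z gives the same grasp; the last joint's range is limited). The gripper opens to 85 mm and grips with 20 to 120 N. Pads are 22 mm wide; open, the fingers measure 114 mm over their backs; the gripper's body (76 mm by 85 mm) begins 54 mm behind the grasp point. The pads swing forward as they close: fully open they stand 13 mm farther back than shut.
Start: joints at [-1.242, 0.313, 0.046, 1.304, 0, 1.431], TCP at [0.26, -0.513, 0.231] pointing down, gripper open.
Joint ranges: [-2.76, 2.76], [-0.86, 1.69], [-1.03, 1.26], [-2.2, 2.34], [-1.47, 1.5], [-3.14, 3.14]. Speed limits (rad/s): [2.57, 2.57, 3.14, 3.14, 3.14, 3.14].

## Interface

Orientations are given as a unit quaternion [w, x, y, z].
In Python, from cell import * gives the robot as it stands.
- The arm moves only by the shell command python3 -m jog 'ROWS' [FORCE]. ROWS is text: rows parted by semicolons, each of 7 numbers parted by spaces: the shift along the world's x, y, z normalised to -1 to 1, where 1 is 0.12 m, then the turn, a rotation vector about the world's x, y, z normalised to -1 to 1, where 1 is 45 degrees, then the closure, from 0 (fully open) to 1 (shut). In form: x y z rx ry rz fingers; .... A call has 1 to 12 rows; each row shifts and turns the commanded pose from where the row before left it; what a row does not reach is not made up. A row lasts 1/10 s, in which the tool goes at most 50 mm and 8.59 degrees, less where a joint would pass 70% of its speed; a pose out of reach is approached as far as the arm can. A call with a number of a shift or a turn outside -1 to 1 is refused whole. A call with a gripper value outside its range is refused whole. The fingers move at their own pace and stop on an object; FORCE is the grip in N (left out, the last holds). Time passes only in rows, so rows that do not move let the fingers close. It gives the time, the measured TCP pose, the force, the opening and the grip force at its end, in the units of the state.
- observe(): the state, without advancing time (a new reading comes with each control period).
- grab_frame(name): name is "scene" or "top" or "wrist"; returns (picture, depth): 384x512x3 uint8, blue, green, red; 384x512 float32, m along the optical axis (not along the pixel's ray), 0 where there is no reading.
- camera_params(name): a dict with "fovy" (degrees; the focal length in pixels is half the picture's height over the tangent of half this angle, whatever the lens; pixels are square), "cx", "cy" (the principal point, pixels), "R" (3x3) and "t" (3): a world point X has camera coordinates R X + t. Camera axes: x right, y down, z forward; pixel columns grow to the right and rows downward; lengths in m; the calibration is good to about 2 mm. A picture is of the moment at which its call begins: read the wrist's pose just before it. camera_params takes no time and is no camera call; for the wrist camera it gives the pose at the moment of the call.
- sign_off(): hands the job in; it is judged then, once.
The state is a dict: "time": time; "joint_pos": joint angles; "qd": joint speeds; "effort": joint torques, N m; "position": TCP position; "eef_rot": TCP orientation; "force": force on the tool from outside, world axes, zero at the start; "ft_torque": the same for the moment, N m; "width": finger opening in m; "finger_force": force on a finger pad.
Only numpy, scipy, OpenCV 4.12 (cv2) and the standard library are available. Lean on these libraries where they do the work, as an engineer would, in place of code of your own. Each camera call takes 0.05 s, during which the arm holds its last target. There are 200 camera calls.

## Task

Take the longer of the two dark steel brackets by its middle web and hang it in the top two slots of the slotted upright on the bench: press both hook tabs into the slots, then lower it until the tabs are fully engaged and it hangs level by itself. Let go of it, and leave the shorter bracket where it is.

Things in the scene. Friction and masses are not known exactly. Their poses are not given: they have to be found in the camera images.
- long_bracket: Loose dark steel bracket, about 0.2 kg, the longer one, standing on its shelf plate (135 x 70 x 5 mm, x = -92 to 43). Origin on the underside; x towards the rear, z up. Middle web 8 mm thick (x = -32 to 43, top z = 95): grip it over the origin, fingers on its +y and -y faces. Back plate 44 wide, 105 high, rear face at x = 48; two hook tabs behind it, roughly away from the robot.
- upper_tab (a point): Underside of the upper tab's neck at the back plate's rear face: x = 48, z = 75 mm in the long bracket. A like tab is 50 mm below. Each stands out 13 mm to the rear: neck 10 wide, 8 high; at its end a tongue 4 thick hangs 12 mm below the neck, 9 mm behind the back plate. Hung, this point rests on the top slot's lower edge, at the upright's front face.
- short_bracket: Loose bracket of the same kind, height and width, but shorter: shelf plate 65 mm long (x = -34 to 31), rear face of its back plate at x = 36 mm. A bystander, not to be moved. Origin on the underside below the web, x towards its tabs.
- stand: Fixed stand: base plate 110 x 120 x 12 mm, grey upright 60 wide, 182 high, of 4 mm sheet, open behind. Origin on the bench at the middle of the upright's front, which looks to the robot; x into the upright, z up. Three slots at y = 0, 26 wide, 36 high, lower edges at z = 40, 90, 140. Bracket origin hung: x = -48, z = 65, leaning up to 5 degrees; at z = 85 its tabs are at slots' mid height.

How it is judged:
At the end, for the whole second after the job is handed in: The long bracket hangs at rest in the top two slots, both tabs over their lower edges: origin 42 to 60 mm in front of the upright, within 13 mm of its middle, 57 to 71 mm above the bench, upright within 10 degrees, its x axis within 15 degrees of the stand's (x of long_bracket in the frame of stand between -0.06 and -0.042 m and y of long_bracket in the frame of stand between -0.013 and 0.013 m and z of long_bracket in the frame of stand between 0.057 and 0.071 m and angle between long_bracket's own z axis and vertical below 0.175 rad and angle between the x axis of long_bracket and the x axis of stand, either way round below 0.26 rad and linear speed of long_bracket below 0.02 m/s and angular speed of long_bracket below 0.2 rad/s); the robot touches nothing.
It fails at once if the shorter bracket is moved more than 30 mm (distance of short_bracket from where it was at the start of the episode above 0.03 m).
It also fails if it takes over 38 s, if anything falls off the work surface, if the arm or the gripper's body presses on something with over 40 N, if the wrist force passes 120 N, or if a joint passes its speed limit or range.

## Working session

There is one attempt and no reset: what is moved stays moved. The work goes in short steps, Python scripts to look and compute and a shell command to move; the robot and the scene stay as the last step left them, time stands still between calls to the robot, and variables do not carry over. Pictures are saved under pics/ and viewed, at most 10 in all, crops included, and the job is handed in when it is done.

```bash
mkdir -p pics; cat > h.py <<'E'
from cell import *
import numpy as np, cv2
def save(name,fn):
    p=camera_params(name); im,d=grab_frame(name); cv2.imwrite(f'pics/{fn}.png',im); np.savez(f'pics/{fn}.npz',im=im,d=d,**{k:np.array(v) for k,v in p.items()})
def cloud(fn):
    z=np.load(f'pics/{fn}.npz'); d=z['d']; f=d.shape[0]/2/np.tan(np.radians(float(z['fovy']))/2)
    v,u=np.mgrid[:d.shape[0],:d.shape[1]]
    P=np.stack([(u-z['cx'])/f*d,(v-z['cy'])/f*d,d],-1)
    W=(P-z['t'])@z['R']; W[d==0]=np.nan
    return W,z['im']
E
python3 - <<'E'
from h import *
for n in('scene','top'): save(n,n+'0')
a=cv2.imread('pics/scene0.png');b=cv2.imread('pics/top0.png')
cv2.imwrite('pics/t0b.png',cv2.resize(b,(800,600)))
cv2.imwrite('pics/s0b.png',cv2.resize(a,(800,600)))
o=observe();print(o['time'],o['position'],o['eef_rot'],o['force'])
E
```

```text
0.1 [ 0.25962524 -0.51252426  0.23049813] [-8.25876923e-04  9.72655617e-01  2.32250646e-01 -7.25262162e-05] [ 0.70597681 -0.36641499 -0.45383276]
```

View pics/t0b.png

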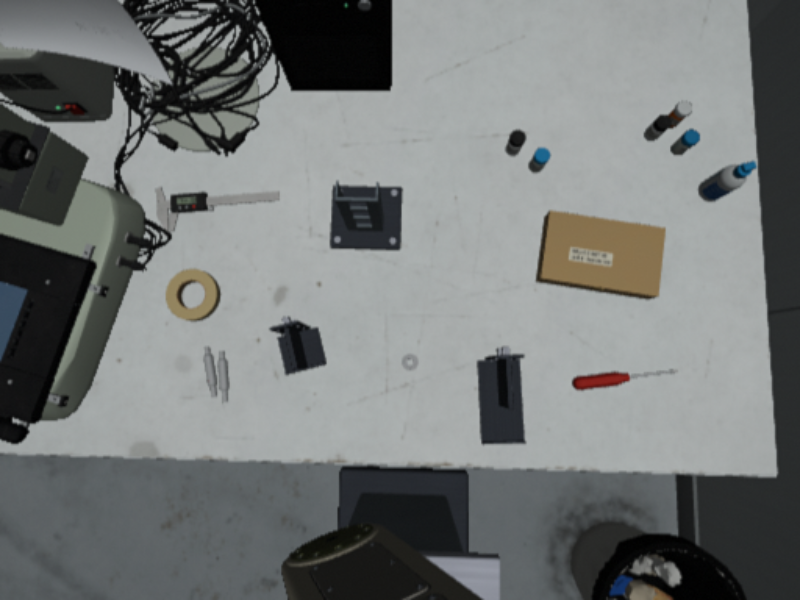

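View pics/s0b.png

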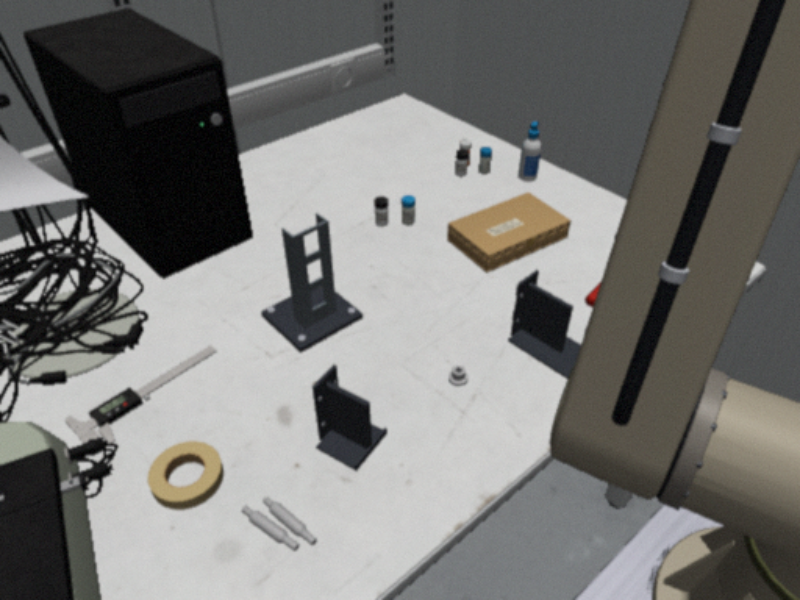

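The top view shows the long bracket at about (502,395), the short one at (300,345) and the stand at (365,215), with the upright's open front facing down the picture, towards the robot. Next I'll get their metric poses.

```bash
python3 - <<'E'
from h import *
W,im=cloud('top0')
g=im.max(-1)
def rep(n,u0,u1,v0,v1,zl,zh,dark=90):
    w=W[v0:v1,u0:u1].reshape(-1,3); m=(w[:,2]>zl)&(w[:,2]<zh)&(g[v0:v1,u0:u1].ravel()<dark)
    w=w[m]; r=cv2.minAreaRect(w[:,:2].astype(np.float32)*1000)
    print(n,len(w),'mean',w.mean(0).round(4),'rect',[np.round(x,1) for x in r])
print('bench',np.nanmedian(W[230:260,240:300,2]))
B=(300,342,218,288)
rep('long plate',*B,-.004,.03); rep('long web',*B,.086,.1); rep('long back',*B,.1,.12);rep('long all',*B,-.1,.2)
S=(170,215,200,245)
rep('short all',*S,-.1,.2);rep('short back',*S,.1,.12)
T=(205,262,110,162)
rep('base',*T,.005,.03,120); rep('up',*T,.172,.195,255); rep('upmid',*T,.03,.17,255)
E
```

```text
bench 0.001031114611426066
long plate 1218 mean [ 0.3902 -0.1573  0.0067] rect [array([ 401.7, -159. ]), array([147.3,  70.2]), np.float64(3.2)]
long web 130 mean [ 0.4269 -0.1568  0.0948] rect [array([ 430.5, -156.5]), array([79.9, 23.7]), np.float64(17.2)]
long back 34 mean [ 0.4664 -0.1558  0.1059] rect [array([ 466.5, -154.7]), array([ 2.4, 41.3]), np.float64(1.4)]
long all 1520 mean [ 0.399  -0.1568  0.0212] rect [array([ 404.2, -158.9]), array([152.2,  70.2]), np.float64(3.2)]
short all 785 mean [0.4754 0.1686 0.0343] rect [array([478.1, 173.4]), array([79.2, 69.2]), np.float64(16.3)]
short back 29 mean [0.5042 0.18   0.1052] rect [array([504.3, 180.8]), array([ 3.5, 41.2]), np.float64(16.9)]
base 1250 mean [0.6943 0.0671 0.0131] rect [array([700.5,  71.1]), array([120.9, 108.8]), np.float64(89.2)]
up 122 mean [0.6819 0.0722 0.1811] rect [array([689.7,  71.4]), array([59.8, 28.9]), np.float64(89.2)]
upmid 383 mean [0.6792 0.0693 0.1041] rect [array([689.7,  70.8]), array([28.7, 60. ]), np.float64(0.0)]
```

```bash
python3 -m jog '.134 .295 -.025 0 0 -.053 0;.134 .295 -.025 0 0 -.053 0;.134 .295 -.025 0 0 -.053 0;.134 .295 -.025 0 0 -.053 0;.134 .295 -.025 0 0 -.053 0;.134 .295 -.025 0 0 -.053 0;.134 .295 -.025 0 0 -.053 0;.134 .295 -.025 0 0 -.053 0;.134 .295 -.025 0 0 -.053 0;.134 .295 -.025 0 0 -.053 0;0 0 0 0 0 0 0;0 0 0 0 0 0 0'
python3 - <<'E'
from h import *
from scipy.spatial.transform import Rotation as R
o=observe();q=o['eef_rot'];M=R.from_quat([q[1],q[2],q[3],q[0]]).as_matrix()
print(o['time'],o['position'],'x yaw',np.degrees(np.arctan2(M[1,0],M[0,0])),M[:,2].round(4),o['force'],o['joint_pos'])
save('wrist','w1'); im=cv2.imread('pics/w1.png');cv2.imwrite('pics/w1b.png',im)
W,im=cloud('w1');g=im.max(-1)
w=W[(W[...,2]>.1)&(W[...,2]<.115)&(g<110)]; print('back',len(w),np.nanmean(w,0), cv2.minAreaRect(w[:,:2].astype(np.float32)*1000) if len(w) else 0)
w=W[(W[...,2]>.088)&(W[...,2]<.1)&(g<110)]; print('web',len(w),np.nanmean(w,0), cv2.minAreaRect(w[:,:2].astype(np.float32)*1000) if len(w) else 0)
E
```

```text
time: 1.3
position: [0.4206, -0.1582, 0.201]
eef_rot: [0.0, 1.0, 0.028, -0.0]
force: [-1.2, 0.4, -0.3]
width: 0.0852
finger_force: 0.0
1.3 [ 0.42056694 -0.15822433  0.20104085] x yaw 3.176691658745965 [-8.e-04 -1.e-04 -1.e+00] [-1.18484711  0.42712939 -0.32964943] [-5.38497952e-01  8.41754442e-02 -3.15492613e-01  1.17172364e+00
 -4.85956953e-04  2.54765109e+00]
back 390 [ 0.46824066 -0.15466841  0.10372138] ((468.1611633300781, -154.72386169433594), (4.518365383148193, 43.178565979003906), 3.2999746799468994)
web 841 [ 0.43352117 -0.15657687  0.09380684] ((430.45306396484375, -156.85641479492188), (80.02246856689453, 43.314605712890625), 3.2033815383911133)
```

View pics/w1b.png

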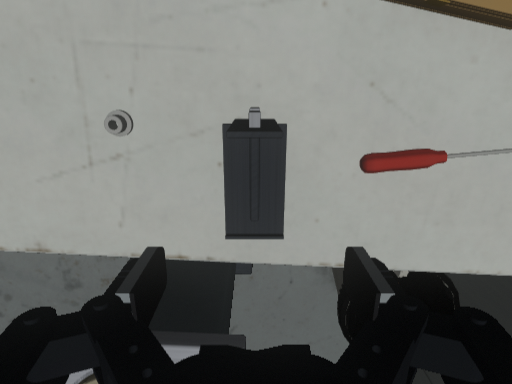

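```bash
python3 -m jog '.001 .0005 -.02 0 0 .1905 0;.001 .0005 -.02 0 0 .1905 0;.001 .0005 -.02 0 0 .1905 0;.001 .0005 -.02 0 0 .1905 0;.001 .0005 -.02 0 0 .1905 0;.001 .0005 -.02 0 0 .1905 0;.001 .0005 -.02 0 0 .1905 0;.001 .0005 -.02 0 0 .1905 0;.001 .0005 -.02 0 0 .1905 0;.001 .0005 -.02 0 0 .1905 0;.001 .0005 -.02 0 0 .1905 0'
python3 -m jog '0 0 0 0 0 .1905 0;0 0 0 0 0 .1905 0;0 0 0 0 0 .1905 0;0 0 0 0 0 .1905 0;0 0 0 0 0 .1905 0;0 0 0 0 0 .1905 0;0 0 0 0 0 .1905 0;0 0 0 0 0 .1905 0;0 0 0 0 0 .1905 0;0 0 0 0 0 .1905 0;0 0 0 0 0 0 0'
python3 - <<'E'
from h import *
from scipy.spatial.transform import Rotation as R
o=observe();q=o['eef_rot'];M=R.from_quat([q[1],q[2],q[3],q[0]]).as_matrix()
print('yaw',np.degrees(np.arctan2(M[1,0],M[0,0])),M[:,2].round(4),o['joint_pos'])
E
```

```text
time: 2.45
position: [0.4214, -0.16, 0.1748]
eef_rot: [0.0, 0.659, 0.752, -0.0]
force: [0.1, -1.2, -0.7]
width: 0.0858
finger_force: 0.0
time: 3.55
position: [0.4215, -0.1599, 0.1749]
eef_rot: [-0.0, -0.025, 1.0, -0.0]
force: [0.9, -0.2, 0.0]
width: 0.0855
finger_force: 0.0
yaw -177.08820212213863 [-1.e-04 -1.e-04 -1.e+00] [-5.40809137e-01  1.01433485e-01 -3.62234021e-01  1.10712713e+00
 -1.65087164e-04 -5.91629604e-01]
```

```bash
python3 -m jog '.005 .02 -.118 0 0 .007 0;0 0 -.118 0 0 0 0;0 0 -.118 0 0 0 0;0 0 -.118 0 0 0 0;0 0 -.118 0 0 0 0;0 0 -.118 0 0 0 0;0 0 -.118 0 0 0 0;0 0 -.118 0 0 0 0;0 0 0 0 0 0 0' 60
python3 -m jog '0 0 0 0 0 0 1;0 0 0 0 0 0 1;0 0 0 0 0 0 1;0 0 0 0 0 0 1;0 0 0 0 0 0 1;0 0 0 0 0 0 1;0 0 0 0 0 0 1;0 0 0 0 0 0 1' 60
```

```text
time: 4.45
position: [0.4209, -0.1561, 0.0601]
eef_rot: [-0.001, -0.027, 1.0, 0.001]
force: [-1.3, -0.3, 0.7]
width: 0.0857
finger_force: 0.0
time: 5.25
position: [0.4225, -0.1559, 0.0617]
eef_rot: [-0.0, -0.029, 1.0, 0.0]
force: [-0.5, -0.4, 0.2]
width: 0.0072
finger_force: 62.6
```

```bash
python3 -m jog '0 0 .21 0 0 0 1;0 0 .21 0 0 0 1;0 0 .21 0 0 0 1;0 0 .21 0 0 0 1;.144 .237 0 0 0 -.009 1;.144 .237 0 0 0 -.009 1;.144 .237 0 0 0 -.009 1;.144 .237 0 0 0 -.009 1;.144 .237 0 0 0 -.009 1;.144 .237 0 0 0 -.009 1;.144 .237 0 0 0 -.009 1;.144 .237 0 0 0 -.009 1' 80
python3 -m jog '0 0 0 0 0 0 1;0 0 0 0 0 0 1;0 0 0 0 0 0 1'
python3 - <<'E'
from h import *
from scipy.spatial.transform import Rotation as R
for n in('scene','top'): save(n,n+'2')
o=observe();q=o['eef_rot'];M=R.from_quat([q[1],q[2],q[3],q[0]]).as_matrix()
print('yaw',np.degrees(np.arctan2(-M[1,0],-M[0,0])),M[:,2].round(4))
a=cv2.imread('pics/scene2.png')[100:290,150:403];b=cv2.imread('pics/top2.png')[90:280,150:403]
cv2.imwrite('pics/s2b.png',cv2.resize(a,(799,600),interpolation=cv2.INTER_CUBIC));cv2.imwrite('pics/t2b.png',cv2.resize(b,(799,600),interpolation=cv2.INTER_CUBIC))
E
```

```text
time: 6.45
position: [0.5608, 0.073, 0.1617]
eef_rot: [-0.001, -0.001, 1.0, 0.0]
force: [0.0, -0.0, -2.6]
width: 0.0069
finger_force: 78.8
time: 6.75
position: [0.5598, 0.071, 0.1619]
eef_rot: [-0.001, -0.001, 1.0, -0.0]
force: [-0.8, 0.3, -2.6]
width: 0.0069
finger_force: 79.0
yaw 0.0344122768154258 [-8.e-04 -1.e-04 -1.e+00]
```

View pics/s2b.png

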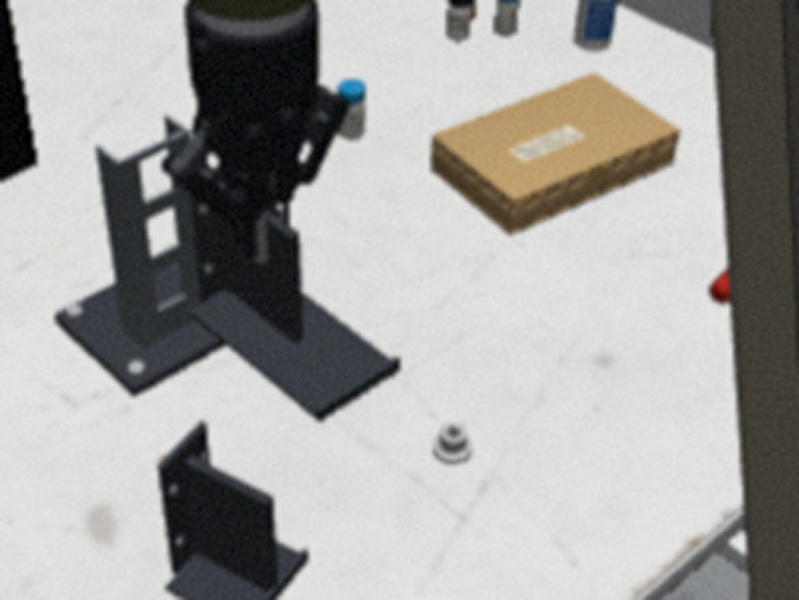

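View pics/t2b.png

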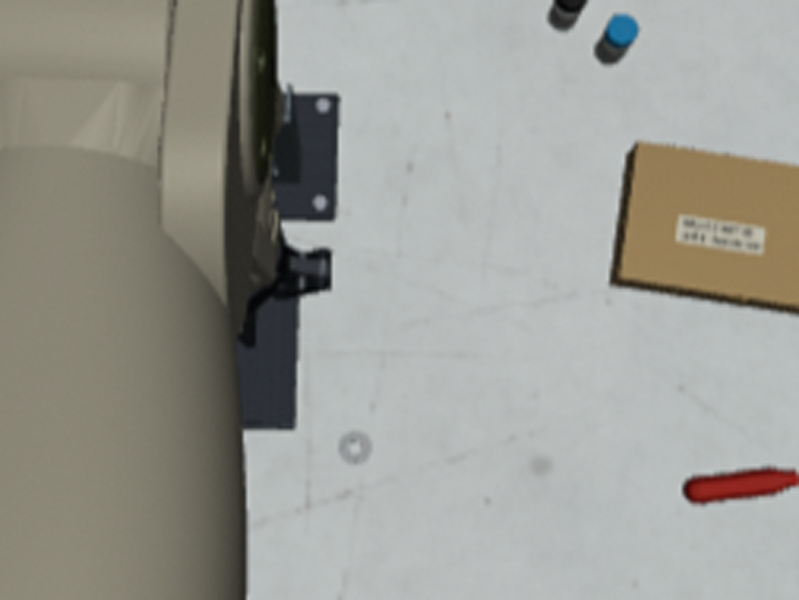

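The bracket is held level in front of the upright: in the scene crop its back plate is at about (205,240) and the top slot at (155,175). The short bracket is undisturbed. I'll check the remaining offsets with the depth data.

```bash
python3 - <<'E'
from h import *
W,im=cloud('scene0')
def box(W,x,y,z):
    return W[(W[...,0]>x[0])&(W[...,0]<x[1])&(W[...,1]>y[0])&(W[...,1]<y[1])&(W[...,2]>z[0])&(W[...,2]<z[1])]
p=lambda n,w:print(n,len(w),np.percentile(w,[2,10,50,90,98],axis=0).round(4).tolist() if len(w) else '')
w=box(W,(.66,.69),(.03,.115),(.02,.18)); f=w[(abs(w[:,0]-np.median(w[:,0]))<.004)]
p('upright front',f)
print('yaw of front',np.degrees(np.polyfit(f[:,1],f[:,0],1)[0]),'tilt',np.polyfit(f[:,2],f[:,0],1))
for z0,z1 in((.13,.137),(.178,.186)): p('bars',box(W,(.66,.69),(.05,.095),(z0,z1)))
c=box(W,(.665,.685),(.064,.078),(.02,.19)); h=np.histogram(c[:,2],bins=np.arange(.02,.19,.005)); print(list(zip(h[1].round(3),h[0])))
W,im=cloud('scene2')
sh=box(W,(.465,.60),(.03,.12),(.09,.115)); p('shelf',sh)
wb=box(W,(.52,.60),(.06,.09),(.115,.18)); p('web+',wb)
bk=box(W,(.595,.62),(.04,.1),(.12,.215)); p('back',bk)
if len(bk)>20: print(cv2.minAreaRect(bk[:,:2].astype(np.float32)*1000))
if len(sh)>20:
  print(cv2.minAreaRect(sh[:,:2].astype(np.float32)*1000)); print('pitch,roll deg',np.degrees(np.linalg.lstsq(np.c_[sh[:,:2],np.ones(len(sh))],sh[:,2],rcond=None)[0][:2]))
E
```

```text
upright front 996 [[0.6736, 0.042, 0.0229], [0.6744, 0.0458, 0.0342], [0.676, 0.0734, 0.1023], [0.6777, 0.0988, 0.1652], [0.6794, 0.1013, 0.1778]]
yaw of front 0.4033724598405736 tilt [-4.54014584e-04  6.76106917e-01]
bars 43 [[0.6741, 0.0528, 0.1303], [0.6749, 0.0553, 0.1313], [0.6762, 0.0721, 0.1334], [0.6775, 0.0903, 0.136], [0.6782, 0.0944, 0.1368]]
bars 49 [[0.6741, 0.0512, 0.1785], [0.6747, 0.0542, 0.1789], [0.6762, 0.072, 0.1811], [0.6796, 0.0905, 0.1822], [0.6806, 0.0938, 0.1832]]
[(np.float64(0.02), np.int64(7)), (np.float64(0.025), np.int64(8)), (np.float64(0.03), np.int64(6)), (np.float64(0.035), np.int64(12)), (np.float64(0.04), np.int64(2)), (np.float64(0.045), np.int64(0)), (np.float64(0.05), np.int64(0)), (np.float64(0.055), np.int64(0)), (np.float64(0.06), np.int64(0)), (np.float64(0.065), np.int64(0)), (np.float64(0.07), np.int64(0)), (np.float64(0.075), np.int64(10)), (np.float64(0.08), np.int64(7)), (np.float64(0.085), np.int64(14)), (np.float64(0.09), np.int64(2)), (np.float64(0.095), np.int64(0)), (np.float64(0.1), np.int64(0)), (np.float64(0.105), np.int64(0)), 
[... 460 characters left out ...]
int64(6)), (np.float64(0.18), np.int64(13))]
shelf 1319 [[0.4655, 0.0374, 0.1019], [0.4699, 0.045, 0.1034], [0.5168, 0.0785, 0.1051], [0.5781, 0.102, 0.1083], [0.5963, 0.1054, 0.1128]]
web+ 557 [[0.5251, 0.0685, 0.1163], [0.5267, 0.0727, 0.1215], [0.552, 0.0745, 0.145], [0.5949, 0.0804, 0.1737], [0.5997, 0.0873, 0.1786]]
back 244 [[0.5963, 0.071, 0.1209], [0.5988, 0.0743, 0.126], [0.6007, 0.0841, 0.1531], [0.6027, 0.0921, 0.1882], [0.6048, 0.0929, 0.202]]
((600.8355102539062, 81.04275512695312), (25.220718383789062, 9.32330322265625), 86.51455688476562)
((532.4332275390625, 71.06140899658203), (71.41177368164062, 134.97555541992188), 89.8136215209961)
pitch,roll deg [-0.31456012 -0.64288784]
```

```bash
python3 -m jog '0 .005 -.065 0 0 0 1;0 0 -.06 0 0 0 1;.1 0 0 0 0 0 1;.1 0 0 0 0 0 1;.1 0 0 0 0 0 1;.1 0 0 0 0 0 1;.05 0 0 0 0 0 1;.05 0 0 0 0 0 1;.05 0 0 0 0 0 1;0 0 0 0 0 0 1;0 0 0 0 0 0 1'
```

```text
time: 7.95
position: [0.6265, 0.0722, 0.1473]
eef_rot: [-0.0, -0.001, 1.0, 0.0]
force: [-0.5, -0.5, -2.6]
width: 0.0068
finger_force: 79.0
```

```bash
python3 -m jog '.017 0 0 0 0 0 1;0 0 0 0 0 0 1;0 0 0 0 0 0 1'; python3 -m jog '.01 0 0 0 0 0 1;0 0 0 0 0 0 1;0 0 0 0 0 0 1'
```

```text
time: 8.25
position: [0.6287, 0.0722, 0.1475]
eef_rot: [0.0, -0.001, 1.0, 0.0]
force: [-0.3, -0.3, -2.3]
width: 0.0068
finger_force: 79.0
time: 8.55
position: [0.6298, 0.0722, 0.1474]
eef_rot: [-0.0, -0.001, 1.0, 0.0]
force: [-1.6, -0.5, -2.3]
width: 0.0072
finger_force: 79.2
```

```bash
python3 -m jog '.01 0 0 0 0 0 1;0 0 0 0 0 0 1;0 0 0 0 0 0 1'; python3 -m jog '.008 0 0 0 0 0 1;0 0 0 0 0 0 1;0 0 0 0 0 0 1'
```

```text
time: 8.85
position: [0.6298, 0.0723, 0.1473]
eef_rot: [-0.001, -0.001, 1.0, 0.0]
force: [-4.7, 0.4, 0.4]
width: 0.0068
finger_force: 79.5
time: 9.15
position: [0.6298, 0.0723, 0.1472]
eef_rot: [-0.002, -0.001, 1.0, 0.0]
force: [-7.9, -0.1, 1.7]
width: 0.0067
finger_force: 79.7
```

```bash
python3 -m jog '-.025 0 0 0 0 0 1;0 0 0 0 0 0 1;0 0 -.04 0 0 0 1;0 0 -.04 0 0 0 1;0 0 0 0 0 0 1'; python3 -m jog '0 0 -.03 0 0 0 1;0 0 -.025 0 0 0 1;0 0 0 0 0 0 1;0 0 0 0 0 0 1'
```

```text
time: 9.65
position: [0.6289, 0.0721, 0.1366]
eef_rot: [-0.001, -0.001, 1.0, 0.0]
force: [-0.4, 1.2, -2.6]
width: 0.0073
finger_force: 79.1
time: 10.05
position: [0.6291, 0.0721, 0.1311]
eef_rot: [-0.0, -0.001, 1.0, 0.0]
force: [-0.1, 0.2, -1.9]
width: 0.0067
finger_force: 79.1
```

```bash
python3 -m jog '0 0 -.02 0 0 0 1;0 0 0 0 0 0 1;0 0 0 0 0 0 1'; python3 -m jog '0 0 -.012 0 0 0 1;0 0 0 0 0 0 1;0 0 0 0 0 0 1';python3 -m jog '0 0 -.01 0 0 0 1;0 0 0 0 0 0 1;0 0 0 0 0 0 1'
```

```text
time: 10.35
position: [0.6291, 0.0722, 0.1288]
eef_rot: [-0.0, -0.001, 1.0, 0.0]
force: [-1.2, -0.1, -2.1]
width: 0.0066
finger_force: 79.1
time: 10.65
position: [0.6291, 0.0722, 0.1274]
eef_rot: [-0.0, -0.001, 1.0, 0.0]
force: [-0.3, 0.7, -2.4]
width: 0.0071
finger_force: 79.1
time: 10.95
position: [0.6294, 0.0722, 0.1266]
eef_rot: [0.0, -0.001, 1.0, 0.0]
force: [-0.7, -0.0, 0.4]
width: 0.0069
finger_force: 79.5
```

```bash
python3 -m jog '0 0 -.01 0 0 0 1;0 0 0 0 0 0 1;0 0 0 0 0 0 1'; python3 -m jog '0 0 0 0 0 0 .8;0 0 0 0 0 0 .8;0 0 0 0 0 0 .8;0 0 0 0 0 0 .5;0 0 0 0 0 0 .5;0 0 0 0 0 0 .5' 20
python3 - <<'E'
from h import *
save('scene','scene3');a=cv2.imread('pics/scene3.png')[100:290,150:403]
cv2.imwrite('pics/s3b.png',cv2.resize(a,(799,600),interpolation=cv2.INTER_CUBIC))
E
```

```text
time: 11.25
position: [0.6294, 0.0722, 0.1264]
eef_rot: [0.001, -0.001, 1.0, -0.0]
force: [-3.5, -1.1, 5.2]
width: 0.0072
finger_force: 80.6
time: 11.85
position: [0.6291, 0.0722, 0.1248]
eef_rot: [-0.0, -0.001, 1.0, 0.0]
force: [0.3, -0.9, -0.1]
width: 0.043
finger_force: 0.0
```

View pics/s3b.png

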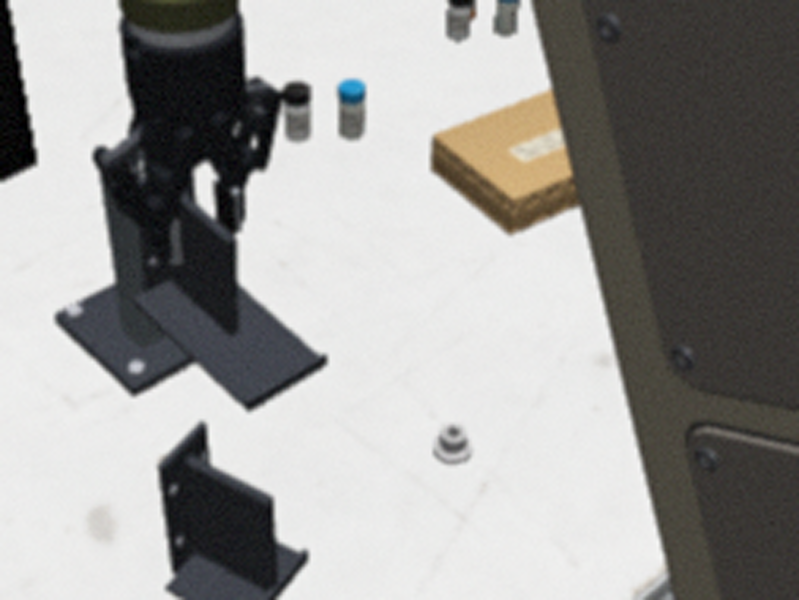

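The fingers are open on both sides of the web, at about (160,250) and (230,200). The bracket hangs level on the upright by itself, with its shelf at (235,350). I'll retract straight up and check.

```bash
python3 -m jog '0 0 .12 0 0 0 .5;0 0 .2 0 0 0 .5;0 0 .3 0 0 0 .5;0 0 .3 0 0 0 .5;0 0 0 0 0 0 .5;0 0 0 0 0 0 .5'
python3 - <<'E'
from h import *
save('scene','scene4')
cv2.imwrite('pics/s4b.png',cv2.resize(cv2.imread('pics/scene4.png')[100:290,150:403],(799,600),interpolation=cv2.INTER_CUBIC))
W,im=cloud('scene4')
def box(W,x,y,z): return W[(W[...,0]>x[0])&(W[...,0]<x[1])&(W[...,1]>y[0])&(W[...,1]<y[1])&(W[...,2]>z[0])&(W[...,2]<z[1])]
sh=box(W,(.52,.66),(.03,.12),(.055,.085)); print(np.median(sh,0),cv2.minAreaRect(sh[:,:2].astype(np.float32)*1000))
print('slopes deg',np.degrees(np.linalg.lstsq(np.c_[sh[:,:2],np.ones(len(sh))],sh[:,2],rcond=None)[0][:2]))
bk=box(W,(.655,.68),(.08,.1),(.08,.17)); print('back front',np.median(bk,0))
E
```

```text
time: 12.5
position: [0.6299, 0.0722, 0.2366]
eef_rot: [0.001, -0.001, 1.0, 0.0]
force: [0.7, -0.0, 0.9]
width: 0.0428
finger_force: 0.0
[0.58717847 0.07783144 0.06370585] ((596.707275390625, 72.76072692871094), (71.36038970947266, 126.56472778320312), 89.99456024169922)
slopes deg [ 4.50886495 -0.86458662]
back front [0.66930961 0.09184209 0.13041191]
```

View pics/s4b.png

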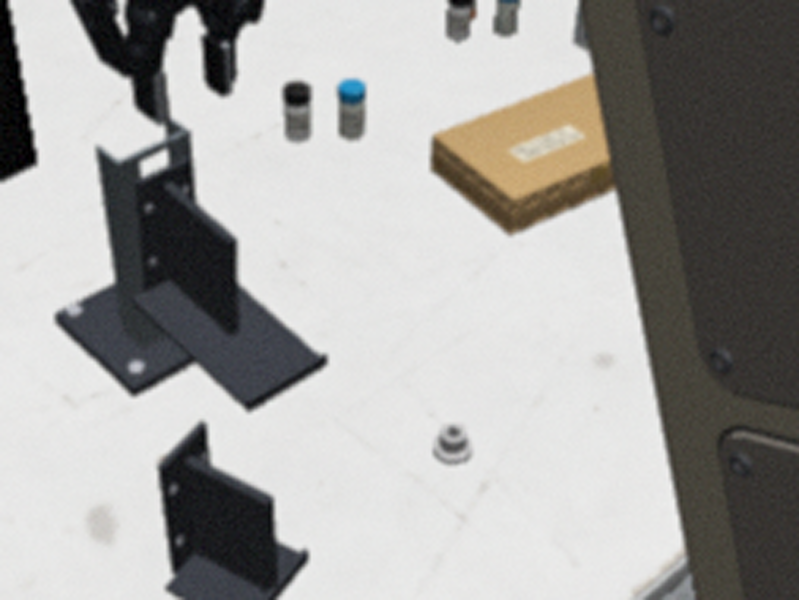

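The bracket hangs in the top two slots, leaning about 4.5°, with its origin at z ≈ 62 mm. The gripper is clear of it and the short bracket hasn't moved.

```bash
python3 -c "
from cell import *
print(sign_off())"
```

```text
the job is handed in; nothing more can be done
None
```

The long bracket hangs by itself in the top two slots, leaning about 4.5° (limit 10°), with the gripper clear and the short bracket untouched; I handed the job in at about 12.5 s, and no verdict was returned.

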